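Re-rack stripped laptop parts for rebuilding

TASK

The four laptop parts lie in the grey strip-down rack in the order in which they were taken out. Move them all to the blue rebuild rack in the reverse order, so that the leftmost part ends up in the rightmost bay, the second from the left in the second bay from the right, and so on. Set each part down (do not drop it) flat and in the middle of its bay.

Things in the scene. Friction and masses are not known exactly. Their poses are not given: they have to be found in the camera images.
- fan: Laptop cooling fan, loose: black flat square housing 56 (x) x 54 (y) x 16 mm with a round bladed rotor on top, about 60 g. Origin: centre of its underside; z up. Grip it across x (56 mm, flat sides).
- sink: Copper heat sink, loose: 40 (x) x 46 (y) x 24 mm block with seven upright fins running along y, about 110 g. Origin: centre of its underside; z up. Grip it across x (40 mm, the outer fins).
- speaker: Laptop speaker, loose: plain black oblong box 26 (x) x 58 (y) x 16 mm with a small grey round cone on top, about 40 g. Origin: centre of its underside; z up. Grip it across x (26 mm).
- ssd: Small storage stick with a heat spreader, loose: green board with a ribbed bare-aluminium block on its middle, 24 (x) x 46 (y) x 17 mm, about 50 g. Origin: centre of its underside; z up. Grip it across x (24 mm).
- cradle_fan: Fixed grey plastic cradle, 90 (x) x 77 (y) x 8 mm, one of four alike: the one in which the fan lies at the start, so it marks that part's original place. Origin: centre of its underside, 3 mm above the table; its floor, under the part, is 8 mm above the origin. Along each side (y = +-37 mm) a rib 3 mm thick rises 8 mm above the floor; front and back open.
- cradle_sink: Fixed grey plastic cradle, 90 (x) x 77 (y) x 8 mm, one of four alike: the one in which the copper heat sink lies at the start, so it marks that part's original place. Origin: centre of its underside, 3 mm above the table; its floor, under the part, is 8 mm above the origin. Along each side (y = +-37 mm) a rib 3 mm thick rises 8 mm above the floor; front and back open.
- cradle_speaker: Fixed grey plastic cradle, 90 (x) x 77 (y) x 8 mm, one of four alike: the one in which the speaker lies at the start, so it marks that part's original place. Origin: centre of its underside, 3 mm above the table; its floor, under the part, is 8 mm above the origin. Along each side (y = +-37 mm) a rib 3 mm thick rises 8 mm above the floor; front and back open.
- cradle_ssd: Fixed grey plastic cradle, 90 (x) x 77 (y) x 8 mm, one of four alike: the one in which the storage stick lies at the start, so it marks that part's original place. Origin: centre of its underside, 3 mm above the table; its floor, under the part, is 8 mm above the origin. Along each side (y = +-37 mm) a rib 3 mm thick rises 8 mm above the floor; front and back open.
- strip_rack: Rack full at the start, nearer or farther of the two: fixed dark steel plate, 3 mm thick, 94 mm deep (x), with four grey cradles in a row along its y, which points left seen from the robot (yaw within 0.12 rad). Origin: on the table under the row's middle; cradle centres y = -117, -39, 39, 117 mm, x = 0. Its left end, to y = 230 mm, bears a loose steel cup 28 mm high.
- build_rack: Rack empty at the start: fixed blue moulding 90 mm deep (x), grey ribs between four bays in a row along its y, which points left seen from the robot (yaw within 0.12 rad). Origin: on the table under the row's middle; bay centres y = -117, -39, 39, 117 mm, x = 0; floor 8 mm up; bays 72 mm wide, ribs rise 8 mm more; front, back open. Grey right end, to y = -230 mm, is no bay: bears a jar 40 mm high.
Mind the look-alikes: they are no part of the job. What is shaped like the fan but pink is not meant. What is shaped like the ssd but brown is not meant.

How it is judged:
By the outcome, as a careful person would: the job done as asked, in the order asked, and still so for the second after the job is handed in, with the robot touching nothing.
It also fails if it takes over 93 s, if anything falls off the work surface, if the arm or the gripper's body presses on something with over 40 N, if the wrist force passes 120 N, or if a joint passes its speed limit or range.

ROBOT

A 7-joint arm with a two-finger parallel gripper is mounted at the origin on the work surface. World frame = base frame: x ahead of the robot, y to its left, z up, the work surface at z = 0. Lengths are in m, angles in rad, forces in N, time in s.
With the tool pointing down it reaches from about 0.425 to 1.025 m from the base axis. Payload 9.4 kg.
Tool frame: the origin (TCP) lies between the finger pads; the fingertips stand 11 mm ahead of it and the grasp point (between the pads) lies 8 mm behind it (r.tip_extent is the distance from the TCP to the fingertips, in m); x points along the fingers, z is the direction in which the jaws open and shut, and the axes are right-handed (so a half turn about x gives the same grasp; the last joint's range is limited). The gripper opens to 93 mm and grips with 3 to 60 N. Pads are 15 mm wide; open, the fingers measure 128 mm over their backs; the gripper's body (75 mm by 188 mm) begins 65 mm behind the grasp point.
Start: joints at [1.095, 0.599, -0.003, 1.599, 0.002, 0.943, -0.08], TCP at [0.282, -0.668, 0.23] pointing down, gripper open.
Joint ranges: [-2.57, 2.57], [-0.35, 1.97], [-1.29, 1.29], [0.11, 2.56], [-1.05, 4.19], [0.11, 1.86], [-2.63, 2.63]. Speed limits (rad/s): [2.22, 2.22, 3.01, 3.01, 3.14, 3.14, 3.14].

INTERFACE

Orientations are given as a unit quaternion [x, y, z, w].
In Python, from plant import status, camera, get_calibration, r, look_for, masks_of gives the robot as it stands. The module is installed in compiled form; this text tells all that it offers.
- The arm moves only by the shell command python3 -m crank 'ROWS' [OPENING] [FORCE]. ROWS is JSON, a list of rows, each a list of 6 numbers: the shift along the tool's x, y, z in mm, then the turn, a rotation vector about the tool's x, y, z in rad. A call has 1 to 5 rows; each row shifts and turns the pose as measured when the row begins, along the tool's axes as they then stand; what a row does not reach is not made up. A row lasts 1/12 s, in which the tool goes at most 41.7 mm and 7.16 degrees, less where a joint would pass 70% of its speed; a pose out of reach is approached as far as the arm can. A call with a gripper value outside its range is refused whole. OPENING is the finger opening in mm, from 0 to 93, set as the call begins (- or left out, the last holds). The fingers move at their own pace and stop on an object; FORCE is the grip in N (left out, the last holds). Time passes only in rows, so rows that do not move let the fingers close. It gives the time, the measured TCP pose, the force and the opening at its end, in the units of the state.
- status.state(): the state, without advancing time (a new reading comes with each control period).
- camera(name): name is "side" or "top" or "wrist"; returns (picture, depth): 420x560x3 uint8, red, green, blue; 420x560 float32, m along the optical axis (not along the pixel's ray), 0 where there is no reading.
- get_calibration(name): a dict with "mtx" (3x3 intrinsics, pixels), "R" (3x3) and "t" (3): a world point X has camera coordinates R X + t; the wrist camera has in their place "T_tool_cam" (4x4, takes a point from camera to tool coordinates, whose origin is the TCP and whose axes are the tool frame's). Camera axes: x right, y down, z forward; pixel columns grow to the right and rows downward; lengths in m; the calibration is good to about 2 mm. A picture is of the moment at which its call begins: read the wrist's pose just before it. get_calibration takes no time and is no camera call.
- r.hand_in(): hands the job in, once; it reports no verdict.
Trained networks look in the newest picture that a camera, given by its name, has taken for a name from the list of things; names that differ only in an ending like _2 or _b are one class to them, and where a whole thing is asked for, a point or a joint stands for the part that bears it (a point fixed in the world has none). Each returns a list of dicts, best first, with "score" (0 to 1); they miss things now and then, are a little off and sometimes report something else, mostly with a low value. They report only what shows in the picture. A call takes as long as a camera call. They do not tell look-alikes from the thing itself.
- look_for(camera, target): "box" ([centre column, centre row, width, height] in pixels, round what is visible of it).
- masks_of(camera, target): "region" (420x560 bool, what is visible of it) and "box" ([centre column, centre row, width, height] in pixels, round what is visible of it).
The state is a dict: "time": time; "joint_positions": joint angles; "qd": joint speeds; "tau": joint torques, N m; "eef_pos": TCP position; "tool_rot": TCP orientation; "ft_force": force on the tool from outside, world axes, zero at the start; "wrist_torque": the same for the moment, N m; "gripper_width": finger opening in m.
Only numpy, scipy, OpenCV 4.12 (cv2) and the standard library are available. Lean on these libraries where they do the work, as an engineer would, in place of code of your own. Each camera call takes 0.05 s, during which the arm holds its last target.

## Working session

There is one attempt and no reset: what is moved stays moved. The work goes in short steps, Python scripts to look and compute and a shell command to move; the robot and the scene stay as the last step left them, time stands still between calls to the robot, and variables do not carry over. Pictures are saved under pics/ and viewed, and the job is handed in when it is done.

```bash
mkdir -p pics; ls; python3 - <<'E'
from plant import status,camera,get_calibration,r
import cv2,numpy as np
print(status.state())
for n in ["side","top"]:
    p,d=camera(n); cv2.imwrite(f"pics/{n}0.png",p[:,:,::-1]); np.savez(f"pics/{n}0.npz",p=p,d=d)
    print(n,get_calibration(n))
print(get_calibration("wrist"),r.tip_extent)
E
```

```text
pics
{'time': 0.0, 'joint_positions': array([ 1.09530966,  0.60013907, -0.00254915,  1.60011087,  0.00180071,
        0.94288783, -0.07979899]), 'qd': array([-2.86742257e-04,  9.55833672e-05, -4.36467235e-04, -2.24965177e-03,
        1.55292315e-03, -5.55261005e-04, -1.35236169e-03]), 'tau': array([-2.41249372e-04, -7.65083742e+01,  1.49759755e+00, -2.52360427e+01,
       -5.23522391e-02,  1.66114653e-02,  1.84175037e-04]), 'eef_pos': array([ 0.28132773, -0.66769173,  0.22875658]), 'tool_rot': array([ 0.39129643,  0.58962313, -0.39077737,  0.5886635 ]), 'ft_force': array([-0.33590315,  0.167417  , -0.32340529]), 'wrist_torque': array([-0.00476093,  0.00334517,  0.01368072]), 'gripper_width': 0.0931343383537412}
side {'mtx': array([[469.19270523,   0.        , 283.07215863],
       [  0.        , 469.19270523, 220.04245987],
       [  0.        ,   0.        ,   1.        ]]), 'R': array([[-0.99447545, -0.10360473, -0.01687126],
       [-0.05703389,  0.66824291, -0.7417537 ],
       [ 0.08812329, -0.73669361, -0.67046015]]), 't': array([0.49397383, 0.06140226, 0.74091763])}
top {'mtx'
[... 185 characters left out ...]
.99964562,  0.01689623],
       [-0.99549425, -0.02204385, -0.09222397],
       [ 0.09256374, -0.01492301, -0.99559493]]), 't': array([-0.04092173,  0.50946936,  0.68352122])}
{'mtx': array([[307.99770446,   0.        , 279.88875851],
       [  0.        , 307.99770446, 209.40012506],
       [  0.        ,   0.        ,   1.        ]]), 'T_tool_cam': array([[ 3.75486340e-04, -3.02876647e-01,  9.53029693e-01,
        -1.55119402e-01],
       [-6.00665840e-04, -9.53029656e-01, -3.02876399e-01,
         8.50191327e-02],
       [ 9.99999749e-01, -4.58726431e-04, -5.39777273e-04,
        -2.33201844e-04],
       [ 0.00000000e+00,  0.00000000e+00,  0.00000000e+00,
         1.00000000e+00]])} 0.011
```

View pics/top0.png

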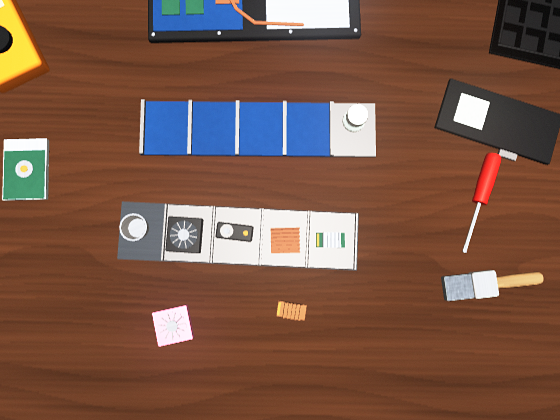

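View pics/side0.png

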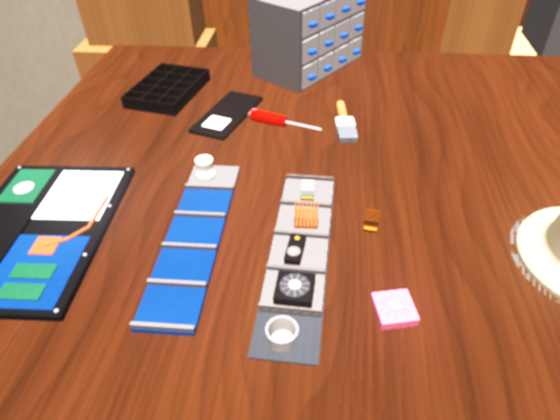

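The top view shows the full rack nearer, with fan (184,234), speaker (235,231), sink (285,240) and ssd (330,240) from left to right. The empty blue rack is farther. The look-alikes, pink (172,326) and brown (292,311), are off the rack. Next I'll measure poses.

```bash
cat > h.py <<'E'
import numpy as np,cv2
from plant import status,camera,get_calibration,r,look_for,masks_of
from scipy.spatial.transform import Rotation as Ro
def world(cam,d,st=None):
    c=get_calibration(cam);K=c["mtx"]
    v,u=np.mgrid[:420,:560]
    P=np.stack([(u-K[0,2])/K[0,0]*d,(v-K[1,2])/K[1,1]*d,d],-1)
    if cam=="wrist":
        T=c["T_tool_cam"];P=P@T[:3,:3].T+T[:3,3]
        return P@Ro.from_quat(st["tool_rot"]).as_matrix().T+st["eef_pos"]
    return (P-c["t"])@c["R"]
def rect(W,m):
    q=W[m][:,:2].astype(np.float32)
    (cx,cy),(w,h),a=cv2.minAreaRect(q)
    a=(a+45)%90-45
    return np.round([cx,cy,w,h],4),round(a,1)
E
python3 - <<'E'
from h import *
p,d=camera("top");W=world("top",d);np.savez("pics/top1.npz",p=p,d=d,W=W)
for n in ["fan","sink","speaker","ssd","strip_rack","build_rack","cradle_fan","cradle_sink"]:
    for k in masks_of("top",n)[:5]:
        if k["score"]<.2: continue
        m=k["region"]&(d>0)
        z=W[m][:,2]
        print(n,round(k["score"],2),np.round(k["box"]),np.percentile(z,[5,50,95]).round(4),np.round(np.median(W[m],0),4),rect(W,m))
print("table",np.median(W[350:400,350:420].reshape(-1,3),0))
E
```

```text
fan 0.81 [184. 234.  37.  38.] [0.0229 0.0276 0.0299] [0.4688 0.1173 0.0276] (array([0.47  , 0.1198, 0.0588, 0.0586]), -1.6)
fan 0.64 [173. 324.  38.  42.] [0.0122 0.0166 0.0189] [0.327  0.1311 0.0166] (array([0.325 , 0.1345, 0.0545, 0.0618]), 13.4)
sink 0.69 [284. 240.  30.  28.] [0.0154 0.0192 0.0366] [ 0.4627 -0.0418  0.0192] (array([ 0.4623, -0.0425,  0.0408,  0.0466]), 1.4)
speaker 0.8 [234. 232.  37.  21.] [0.0245 0.0272 0.0297] [0.4755 0.0397 0.0272] (array([0.4766, 0.0397, 0.0593, 0.0278]), -5.0)
ssd 0.87 [292. 310.  26.  18.] [0.0037 0.0111 0.0186] [ 0.3521 -0.055   0.0111] (array([ 0.3508, -0.0554,  0.046 ,  0.0259]), -7.8)
ssd 0.77 [331. 239.  29.  13.] [0.0152 0.0222 0.0296] [ 0.4656 -0.1149  0.0222] (array([ 0.4659, -0.1158,  0.0227,  0.0456]), 1.1)
strip_rack 0.59 [229. 237. 236.  66.] [0.0008 0.0032 0.0057] [0.4624 0.1835 0.0032] (array([0.4704, 0.0427, 0.3755, 0.0964]), -1.3)
strip_rack 0.55 [236. 233.  35.  18.] [0.0252 0.0273 0.0297] [0.4748 0.0383 0.0273] (array([0.4748, 0.0381, 0.0573, 0.0248]), -5.7)
build_rack 0.81 [260. 127. 236.  60.] [0.0059 0.0084 0.016 ] [0.6453 0.0137 0.0084] (array([0.6509, 0.0055, 0.0989, 0.3991]), 0.8)
cradle_fan 0.85 [187. 233.  52.  61.] [0.0094 0.0117 0.0195] [0.4781 0.1072 0.0117] (array([0.4721, 0.1142, 0.0775, 0.0898]), -1.7)
cradle_sink 0.61 [286. 238.  54.  60.] [0.0092 0.0115 0.0199] [ 0.4749 -0.0393  0.0115] (array([ 0.4677, -0.0416,  0.0792,  0.0935]), -2.0)
table [ 0.25149892 -0.2071438   0.00034341]
```

```bash
python3 - <<'E'
from h import *
f=np.load("pics/top1.npz");p=f["p"];W=f["W"];d=f["d"]
hsv=cv2.cvtColor(p,cv2.COLOR_RGB2HSV)
b=(hsv[...,0]>100)&(hsv[...,0]<130)&(hsv[...,1]>150)
b[:90]=0;b[170:]=0;b[:,:135]=0;b[:,340:]=0
b&=(d>0)
# plane-intersection positions at z=0.008
c=get_calibration("top");K=c["mtx"];R=c["R"];t=c["t"]
def atz(u,v,z):
    ray=R.T@np.array([(u-K[0,2])/K[0,0],(v-K[1,2])/K[1,1],1.]);o=-R.T@t
    return o+ray*(z-o[2])/ray[2]
n,l,s,ce=cv2.connectedComponentsWithStats(b.astype(np.uint8))
C=[]
for i in range(1,n):
    if s[i,4]<300: continue
    m=l==i
    (cx,cy),wh,a=cv2.minAreaRect(np.argwhere(m)[:,::-1].astype(np.float32))
    P=atz(cx,cy,.008);C.append(P[:2]);print(s[i],P.round(4),wh,a,np.median(W[m],0).round(4),rect(W,m))
C=np.array(sorted(C,key=lambda c:c[1]))
print(C,np.diff(C,axis=0),C.mean(0)); A=np.polyfit([-.117,-.039,.039,.117],C,1);print(A,np.arctan2(-A[0,0],A[0,1]))
E
python3 -c "
import cv2;i=cv2.imread('pics/top0.png')[85:285,105:385];cv2.imwrite('pics/crop.png',cv2.resize(i,None,fx=2.8,fy=2.8,interpolation=2))"
```

```text
[ 144  102   44   53 2240] [0.644 0.158 0.008] (42.99999237060547, 51.99999237060547) 0.0 [0.644  0.1574 0.0082] (array([0.6447, 0.1578, 0.0893, 0.0707]), 0.8)
[ 192  102   43   54 2260] [0.6451 0.0795 0.008 ] (41.99999237060547, 52.99999237060547) 0.0 [0.6455 0.0792 0.0082] (array([0.6463, 0.0796, 0.0896, 0.0702]), 1.7)
[ 239  103   44   53 2289] [0.6463 0.0007 0.008 ] (52.0, 43.0) 90.0 [6.459e-01 5.000e-04 8.200e-03] (array([0.6471, 0.0007, 0.0884, 0.0716]), 1.1)
[ 286  103   44   53 2223] [ 0.6483 -0.0775  0.008 ] (52.0, 43.0) 90.0 [ 0.6474 -0.0773  0.0083] (array([ 0.6487, -0.0779,  0.0891,  0.0714]), 0.6)
[[ 0.64827501 -0.07752225]
 [ 0.64629442  0.00070043]
 [ 0.64514746  0.07949323]
 [ 0.64400449  0.15801176]] [[-0.00198059  0.07822268]
 [-0.00114696  0.0787928 ]
 [-0.00114297  0.07851853]] [0.64593035 0.0401708 ]
[[-0.01789557  1.00691643]
 [ 0.64593035  0.0401708 ]] 0.017770773752169244
```

View pics/crop.png

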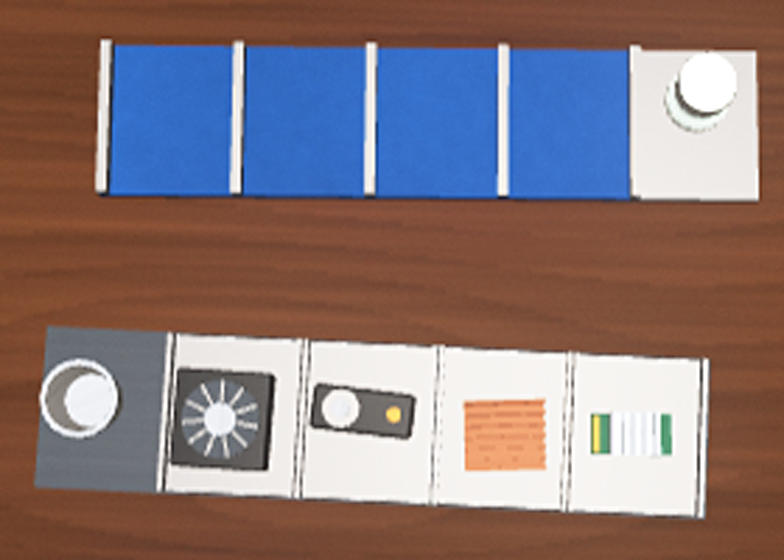

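```bash
cat >> h.py <<'E'
def plan(x,y,z,yaw,phi=None):
    """yaw: desired angle of jaw axis (tool z) in world, deg, mod 180. prints total shift in current tool axes (mm) and turn (rad)"""
    s=status.state();R=Ro.from_quat(s["tool_rot"]).as_matrix()
    zc=np.degrees(np.arctan2(R[1,2],R[0,2]))
    dy=(yaw-zc+90)%180-90
    a=np.radians(zc+dy);zt=np.array([np.cos(a),np.sin(a),0]);xt=np.array([0,0,-1.]);yt=np.cross(zt,xt)
    Rt=np.stack([xt,yt,zt],1)
    D=np.array([x,y,z])-s["eef_pos"]
    print("t",round(s["time"],2),"pos",s["eef_pos"].round(4),"jaw yaw",round(zc,1),"xdown",R[:,0].round(3),"w",round(s["gripper_width"]*1000,1),"F",s["ft_force"].round(1),"j7",s["joint_positions"][6].round(2))
    print("shift in current tool mm",(R.T@D*1000).round(1),"in final tool",(Rt.T@D*1000).round(1),"rotvec",Ro.from_matrix(R.T@Rt).as_rotvec().round(4))
E
python3 - <<'E'
from h import *
plan(.47,.119,.12,-1.6)
print(Ro.from_quat(status.state()["tool_rot"]).as_matrix().round(3))
E
```

```text
t 0.55 pos [ 0.2815 -0.6681  0.2296] jaw yaw -67.1 xdown [-0. -0. -1.] w 93.1 F [-0.7  0.7  0.2] j7 -0.08
shift in current tool mm [ 109.6  479.3 -652.2] in final tool [109.6 792.1 166.4] rotvec [-1.1441 -0.      0.    ]
[[-0.     0.922  0.388]
 [-0.     0.388 -0.922]
 [-1.    -0.    -0.   ]]
```

```bash
python3 -m crank '[[6.6,25.6,-29,-0.114,0,0],[6.6,28.7,-25.9,-0.114,0,0],[6.6,31.5,-22.5,-0.114,0,0],[6.6,33.8,-18.8,-0.114,0,0],[6.6,35.7,-14.9,-0.114,0,0]]' 93 20; python3 -c "
from h import *
plan(.466,-.116,.13,1.1)"
```

```text
time: 0.97
eef_pos: [0.3393, -0.4882, 0.1956]
tool_rot: [0.204, 0.675, -0.21, 0.677]
ft_force: [1.3, -0.8, -0.4]
gripper_width: 0.0935
t 0.97 pos [ 0.3393 -0.4882  0.1956] jaw yaw -34.0 xdown [ 0.   -0.01 -1.  ] w 93.5 F [ 1.3 -0.8 -0.4] j7 0.14
shift in current tool mm [  61.9  379.8 -103.6] in final tool [ 65.6 369.7 133.8] rotvec [-0.6131  0.0028  0.0095]
```

```bash
python3 -m crank '[[6,37.6,-10.2,-0.12,0,0],[6,38.5,-5.9,-0.12,0,0],[6,39,-1.5,-0.12,0,0],[6,38.9,2.9,-0.12,0,0],[6,38.3,7.3,-0.12,0,0]]'; python3 -c "
from h import *
plan(.466,-.116,.13,1.1)"
```

```text
time: 1.38
eef_pos: [0.3995, -0.2946, 0.1641]
tool_rot: [-0.016, 0.706, 0.007, 0.708]
ft_force: [0.9, 0.3, -0.0]
gripper_width: 0.093
t 1.38 pos [ 0.3995 -0.2946  0.1641] jaw yaw 1.8 xdown [ 0.004 -0.013 -1.   ] w 93.0 F [ 0.9  0.3 -0. ] j7 0.25
shift in current tool mm [ 32.1 176.8  72. ] in final tool [ 34.1 177.2  69.9] rotvec [0.0124 0.0036 0.0127]
```

```bash
python3 -m crank '[[6.5,36,14,0.012,0.003,0.012],[6.5,36,14,0,0,0],[6.5,36,14,0,0,0],[6.5,36,14,0,0,0],[6.5,33,14,0,0,0]]' 60; python3 - <<'E'
from h import *
plan(.466,-.116,.13,1.1)
s=status.state();p,d=camera("wrist");W=world("wrist",d,s)
cv2.imwrite("pics/w1.png",p[:,:,::-1]);np.savez("pics/w1.npz",p=p,d=d,W=W)
for n in ["ssd","sink"]:
  for k in masks_of("wrist",n)[:3]:
    if k["score"]<.2: continue
    m=k["region"]&(d>0);z=W[m][:,2]
    print(n,round(k["score"],2),np.round(k["box"]),np.percentile(z,[5,50,95]).round(4),np.median(W[m],0).round(4),rect(W,m),rect(W,m&(W[...,2]>.02)))
E
```

```text
time: 1.8
eef_pos: [0.4663, -0.1076, 0.1312]
tool_rot: [-0.009, 0.706, 0.008, 0.708]
ft_force: [0.5, -0.5, -0.4]
gripper_width: 0.0642
t 1.8 pos [ 0.4663 -0.1076  0.1312] jaw yaw 1.4 xdown [ 0.004 -0.001 -1.   ] w 64.2 F [ 0.5 -0.5 -0.4] j7 -0.18
shift in current tool mm [ 1.2 -8.3 -0.5] in final tool [ 1.2 -8.4 -0.4] rotvec [0.0058 0.004  0.0011]
ssd 0.92 [278. 220.  30.  52.] [0.0152 0.0236 0.0287] [ 0.4637 -0.1105  0.0236] (array([ 0.4645, -0.1153,  0.0271,  0.0459]), 0.3) (array([ 0.4635, -0.1163,  0.0239,  0.0282]), 0.2)
ssd 0.72 [151. 148.  38.  58.] [0.004  0.0112 0.0178] [ 0.3514 -0.054   0.0112] (array([ 0.3465, -0.0555,  0.0471,  0.0311]), -6.7) (array([0., 0., 0., 0.]), 0.0)
sink 0.92 [275. 137.  56.  60.] [0.0161 0.0191 0.0359] [ 0.4612 -0.0413  0.0191] (array([ 0.4599, -0.0435,  0.0426,  0.0496]), 2.5) (array([ 0.4612, -0.0425,  0.0399,  0.046 ]), 2.5)
```

View pics/w1.png

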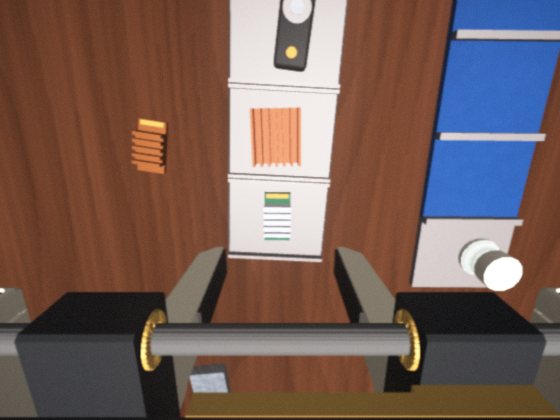

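The wrist view shows the ssd at (278,216) in its cradle with the sink above it. The wrist places the ssd at (0.464, -0.1155), in agreement with the top camera, so I descend.

```bash
python3 -m crank '[[10,-8.2,-1.3,0.01,0.004,0.001],[35,0,0,0,0,0],[33,0,0,0,0,0]]'; python3 -c "
from h import *
plan(.465,-.1157,.026,.7)"
```

```text
time: 2.2
eef_pos: [0.4693, -0.1196, 0.056]
tool_rot: [-0.007, 0.703, 0.005, 0.711]
ft_force: [0.7, 0.2, -0.3]
gripper_width: 0.06
t 2.2 pos [ 0.4693 -0.1196  0.056 ] jaw yaw 1.0 xdown [ 0.011 -0.003 -1.   ] w 60.0 F [ 0.7  0.2 -0.3] j7 -0.25
shift in current tool mm [29.9  4.1 -4.6] in final tool [30.   4.  -4.3] rotvec [0.0048 0.0112 0.0031]
```

```bash
python3 -m crank '[[15,4,-4,0.005,0.011,0.003],[12,0,0,0,0,0],[0,0,0,0,0,0]]'; python3 -c "
from h import *
plan(.465,-.1157,.026,.7)"
```

```text
time: 2.45
eef_pos: [0.4625, -0.1219, 0.0225]
tool_rot: [-0.001, 0.709, 0.001, 0.706]
ft_force: [0.4, 4.3, 5.0]
gripper_width: 0.0602
t 2.45 pos [ 0.4625 -0.1219  0.0225] jaw yaw 0.2 xdown [-0.004 -0.    -1.   ] w 60.2 F [0.4 4.3 5. ] j7 -0.27
shift in current tool mm [-3.6  6.2  2.5] in final tool [-3.5  6.2  2.6] rotvec [-0.0092 -0.0042  0.0004]
```

```bash
python3 -m crank '[[-4,6,2.5,-0.009,-0.004,0],[0,0,0,0,0,0]]'; python3 -c "
from h import *
plan(.465,-.1157,.026,.7)"
```

```text
time: 2.62
eef_pos: [0.4636, -0.1194, 0.0253]
tool_rot: [-0.003, 0.708, 0.002, 0.706]
ft_force: [0.0, 0.0, 1.2]
gripper_width: 0.0599
t 2.62 pos [ 0.4636 -0.1194  0.0253] jaw yaw 0.4 xdown [-0.003 -0.001 -1.   ] w 59.9 F [0.  0.  1.2] j7 -0.27
shift in current tool mm [-0.7  3.7  1.5] in final tool [-0.7  3.7  1.5] rotvec [-0.0056 -0.0027  0.001 ]
```

```bash
python3 -m crank '[[-1,4,1.5,-0.006,-0.002,0],[0,0,0,0,0,0]]'; python3 -c "
from h import *
plan(.465,-.1157,.026,.7)"
```

```text
time: 2.78
eef_pos: [0.4647, -0.1178, 0.0268]
tool_rot: [-0.004, 0.707, 0.002, 0.707]
ft_force: [-0.1, 0.1, -0.5]
gripper_width: 0.0599
t 2.78 pos [ 0.4647 -0.1178  0.0268] jaw yaw 0.5 xdown [-0.    -0.002 -1.   ] w 59.9 F [-0.1  0.1 -0.5] j7 -0.27
shift in current tool mm [0.8 2.1 0.4] in final tool [0.8 2.1 0.4] rotvec [-0.0033 -0.0002  0.002 ]
```

```bash
python3 -m crank '[[0.8,3,0,0,0,0],[0,0,0,0,0,0],[0,0,0,0,0,0],[0,0,0,0,0,0],[0,0,0,0,0,0]]' 0 25; python3 -c "
from h import *
plan(.465,-.1157,.026,.7)"
```

```text
time: 3.2
eef_pos: [0.4649, -0.1161, 0.0273]
tool_rot: [-0.003, 0.706, 0.001, 0.708]
ft_force: [0.5, -0.2, 1.1]
gripper_width: 0.0314
t 3.2 pos [ 0.4649 -0.1161  0.0273] jaw yaw 0.4 xdown [ 0.002 -0.003 -1.   ] w 31.4 F [ 0.5 -0.2  1.1] j7 -0.28
shift in current tool mm [1.3 0.4 0.1] in final tool [1.3 0.4 0.1] rotvec [-0.0056  0.0021  0.0032]
```

```bash
python3 -m crank '[[0.5,0,0,0,0,0],[0,0,0,0,0,0],[0,0,0,0,0,0]]'; python3 -c "
from h import *
plan(.644,.157,.08,1.0)"
```

```text
time: 3.45
eef_pos: [0.4649, -0.1161, 0.0268]
tool_rot: [-0.004, 0.706, 0.001, 0.708]
ft_force: [-0.5, -0.6, 0.1]
gripper_width: 0.0239
t 3.45 pos [ 0.4649 -0.1161  0.0268] jaw yaw 0.4 xdown [ 0.002 -0.003 -1.   ] w 23.9 F [-0.5 -0.6  0.1] j7 -0.28
shift in current tool mm [-53.7 271.7 181. ] in final tool [-53.2 269.9 183.8] rotvec [-0.0107  0.0021  0.0033]
```

```bash
python3 -m crank '[[-35,0,0,0,0,0],[-38,5,4,0,0,0],[0,33,22,0,0,0],[0,33,22,0,0,0],[0,33,22,0,0,0]]'; python3 -c "
from h import *
plan(.644,.157,.09,1.0)"
```

```text
time: 3.87
eef_pos: [0.5297, -0.0202, 0.0999]
tool_rot: [0.003, 0.71, -0.007, 0.704]
ft_force: [0.5, -0.9, -1.4]
gripper_width: 0.0234
t 3.87 pos [ 0.5297 -0.0202  0.0999] jaw yaw -0.8 xdown [-0.01  -0.006 -1.   ] w 23.4 F [ 0.5 -0.9 -1.4] j7 -0.38
shift in current tool mm [  7.8 178.7 112. ] in final tool [  9.9 175.1 117.4] rotvec [-0.0309 -0.0096  0.0058]
```

```bash
python3 -m crank '[[0,34,22,-0.015,-0.009,0.005],[0,34,22,-0.015,0,0],[0,34,22,0,0,0],[0,34,22,0,0,0],[0,30,18,0,0,0]]'; python3 -c "
from h import *
plan(.644,.157,.09,1.0)"
```

```text
time: 4.28
eef_pos: [0.6386, 0.1533, 0.1]
tool_rot: [-0.005, 0.707, 0.005, 0.707]
ft_force: [0.7, -0.1, -0.5]
gripper_width: 0.0237
t 4.28 pos [0.6386 0.1533 0.1   ] jaw yaw 0.8 xdown [ 0.    -0.001 -1.   ] w 23.7 F [ 0.7 -0.1 -0.5] j7 -0.54
shift in current tool mm [10.   3.6  5.5] in final tool [10.   3.6  5.5] rotvec [-0.0031  0.0004  0.0011]
```

```bash
python3 -m crank '[[10,3.5,5,0,0,0],[0,0,0,0,0,0]]'; cat >> h.py <<'E'
def baysw(W,p,d,tag):
    hsv=cv2.cvtColor(p,cv2.COLOR_RGB2HSV)
    b=(hsv[...,0]>100)&(hsv[...,0]<130)&(hsv[...,1]>150)&(d>0)&(abs(W[...,2]-.008)<.006)
    n,l,s,ce=cv2.connectedComponentsWithStats(b.astype(np.uint8))
    for i in range(1,n):
        if s[i,4]<300: continue
        print(tag,s[i],rect(W,l==i),np.median(W[l==i][:,2]).round(4))
def wshot(name,things=()):
    s=status.state();p,d=camera("wrist");W=world("wrist",d,s)
    cv2.imwrite(f"pics/{name}.png",p[:,:,::-1]);np.savez(f"pics/{name}.npz",p=p,d=d,W=W)
    for n in things:
      for k in masks_of("wrist",n)[:3]:
        if k["score"]<.3: continue
        m=k["region"]&(d>0);z=W[m][:,2]
        zt=np.percentile(z,90)
        print(n,round(k["score"],2),np.round(k["box"]),np.percentile(z,[5,50,95]).round(4),np.median(W[m],0).round(4),rect(W,m),"tops",rect(W,m&(abs(W[...,2]-zt)<.006)))
    return p,d,W
E
python3 - <<'E'
from h import *
plan(.644,.157,.09,1.0)
p,d,W=wshot("w2",["ssd"]);baysw(W,p,d,"bay")
E
```

```text
time: 4.45
eef_pos: [0.6463, 0.1674, 0.0895]
tool_rot: [-0.007, 0.706, 0.01, 0.708]
ft_force: [-0.9, -1.7, -0.5]
gripper_width: 0.0238
t 4.45 pos [0.6463 0.1674 0.0895] jaw yaw 1.3 xdown [ 0.004  0.005 -1.   ] w 23.8 F [-0.9 -1.7 -0.5] j7 -0.55
shift in current tool mm [ -0.5 -10.3  -2.5] in final tool [ -0.5 -10.3  -2.4] rotvec [ 0.0055  0.0036 -0.0045]
ssd 0.63 [280. 261.  44.  75.] [0.0778 0.0878 0.0913] [0.646  0.1744 0.0878] (array([0.6486, 0.1678, 0.0291, 0.0474]), 1.2) tops (array([0.6462, 0.1669, 0.024 , 0.0289]), 0.9)
bay [ 222  196  111   72 4650] (array([0.6441, 0.1578, 0.0887, 0.0632]), 1.2) 0.008
bay [ 254  295   52   28 1293] (array([0.6482, 0.0842, 0.0462, 0.0288]), 0.6) 0.0081
bay [ 244  360   73   32 2136] (array([0.6506, 0.0084, 0.0403, 0.0711]), -0.3) 0.0081
```

View pics/w2.png

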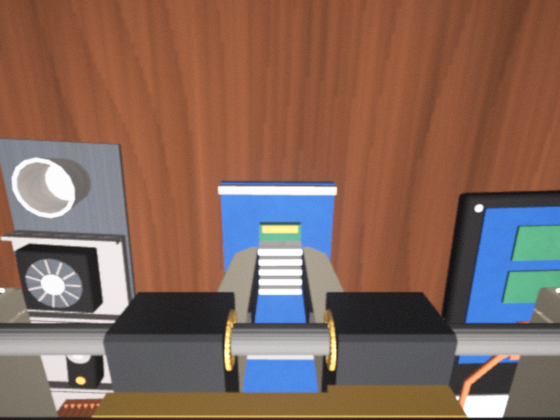

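```bash
python3 - <<'E'
from h import *
for f,yr in (("w2",None),("top1",None)):
    F=np.load(f"pics/{f}.npz");p,W,d=F["p"],F["W"],F["d"]
    hsv=cv2.cvtColor(p,cv2.COLOR_RGB2HSV)
    g=(hsv[...,1]<70)&(hsv[...,2]>110)&(d>0)&(abs(W[...,0]-.646)<.055)&(W[...,2]>.009)&(W[...,2]<.022)
    n,l,s,ce=cv2.connectedComponentsWithStats(g.astype(np.uint8))
    for i in range(1,n):
        if s[i,4]<40: continue
        print(f,s[i],rect(W,l==i),np.median(W[l==i],0).round(4))
E
```

```text
w2 [ 218  184  118   12 1110] (array([0.6434, 0.1947, 0.09  , 0.0084]), 0.7) [0.6444 0.1963 0.0159]
w2 [247 356  66   4 208] (array([0.6492, 0.0356, 0.0597, 0.0109]), 0.3) [0.6504 0.0386 0.0161]
top1 [139  99   6  55 208] (array([0.6452, 0.1953, 0.0896, 0.0074]), 0.2) [0.6448 0.1953 0.016 ]
top1 [187 100   5  54 201] (array([0.6458, 0.1174, 0.0886, 0.0062]), 0.9) [0.6463 0.1175 0.0161]
top1 [235 100   5  55 191] (array([0.6476, 0.0394, 0.0902, 0.0057]), 0.5) [0.6434 0.0393 0.0161]
top1 [283 101   4  54 177] (array([ 0.6483, -0.0389,  0.089 ,  0.0051]), 1.0) [ 0.651  -0.0383  0.0162]
top1 [330 101  43  54 519] (array([ 0.6504, -0.1492,  0.0898,  0.0713]), 0.6) [ 0.6513 -0.1249  0.0152]
top1 [453 102  37  28 542] (array([ 0.6838, -0.3509,  0.0513,  0.0479]), -16.8) [ 0.6815 -0.3531  0.0102]
top1 [  4 138  43  14 374] (array([0.6104, 0.3855, 0.0208, 0.0688]), 2.9) [0.6107 0.3852 0.0101]
```

```bash
python3 -m crank '[[8,-10.5,-2,0.005,0.003,-0.004],[25,0,0,0,0,0],[15,0,0,0,0,0],[0,0,0,0,0,0]]'; python3 -c "
from h import *
plan(.6445,.157,.0245,1.0)"
```

```text
time: 4.88
eef_pos: [0.642, 0.1452, 0.0426]
tool_rot: [-0.005, 0.707, 0.002, 0.707]
ft_force: [-0.0, -0.7, -1.0]
gripper_width: 0.0235
t 4.88 pos [0.642  0.1452 0.0426] jaw yaw 0.5 xdown [ 0.001 -0.004 -1.   ] w 23.5 F [-0.  -0.7 -1. ] j7 -0.56
shift in current tool mm [18.1 11.9  2.6] in final tool [18.1 11.8  2.7] rotvec [-0.0084  0.0009  0.0044]
```

```bash
python3 -m crank '[[0,11,2.5,-0.008,0,0.004],[0,0,0,0,0,0],[0,0,0,0,0,0]]'; python3 -c "
from h import *
plan(.6445,.157,.0245,1.0)"
```

```text
time: 5.13
eef_pos: [0.6435, 0.1513, 0.0432]
tool_rot: [-0.005, 0.708, 0.003, 0.707]
ft_force: [0.0, -0.1, -0.1]
gripper_width: 0.0243
t 5.13 pos [0.6435 0.1513 0.0432] jaw yaw 0.7 xdown [-0.001 -0.003 -1.   ] w 24.3 F [ 0.  -0.1 -0.1] j7 -0.56
shift in current tool mm [18.7  5.7  1.1] in final tool [18.7  5.7  1.1] rotvec [-0.0054 -0.0012  0.0029]
```

```bash
python3 -m crank '[[9,10,2,-0.008,-0.001,0.003],[9,0,0,0,0,0],[0,0,0,0,0,0]]'; python3 -c "
from h import *
plan(.6445,.157,.0245,1.0)"
```

```text
time: 5.38
eef_pos: [0.647, 0.1621, 0.0264]
tool_rot: [-0.007, 0.706, 0.008, 0.708]
ft_force: [-0.2, -1.2, -0.2]
gripper_width: 0.0237
t 5.38 pos [0.647  0.1621 0.0264] jaw yaw 1.2 xdown [ 0.004  0.002 -1.   ] w 23.7 F [-0.2 -1.2 -0.2] j7 -0.57
shift in current tool mm [ 1.8 -5.1 -2.6] in final tool [ 1.9 -5.1 -2.6] rotvec [ 0.0027  0.0038 -0.0016]
```

```bash
python3 -m crank '[[0,-6.5,-3.5,0.003,0.004,-0.002],[0,0,0,0,0,0],[0,0,0,0,0,0]]'; python3 -c "
from h import *
plan(.6445,.157,.0245,1.0)"
```

```text
time: 5.63
eef_pos: [0.6428, 0.1559, 0.0256]
tool_rot: [-0.007, 0.708, 0.006, 0.707]
ft_force: [-0.2, -0.3, -0.4]
gripper_width: 0.0235
t 5.63 pos [0.6428 0.1559 0.0256] jaw yaw 1.1 xdown [-0.001 -0.001 -1.   ] w 23.5 F [-0.2 -0.3 -0.4] j7 -0.57
shift in current tool mm [1.1 1.1 1.7] in final tool [1.1 1.1 1.7] rotvec [ 0.001  -0.0014  0.0007]
```

```bash
python3 -m crank '[[1.8,1,2,0,-0.001,0],[0,0,0,0,0,0],[0,0,0,0,0,0]]'; python3 -c "
from h import *
plan(.6445,.157,.0245,1.0)"
```

```text
time: 5.88
eef_pos: [0.6451, 0.1562, 0.0242]
tool_rot: [-0.007, 0.707, 0.006, 0.707]
ft_force: [-0.1, 0.4, -0.7]
gripper_width: 0.0236
t 5.88 pos [0.6451 0.1562 0.0242] jaw yaw 1.0 xdown [-0.    -0.001 -1.   ] w 23.6 F [-0.1  0.4 -0.7] j7 -0.57
shift in current tool mm [-0.3  0.8 -0.6] in final tool [-0.3  0.8 -0.6] rotvec [ 0.0001 -0.0001  0.0012]
```

```bash
python3 -m crank '[[0.8,0,0,0,0,0],[0,0,0,0,0,0]]'; python3 -m crank '[[0,0,0,0,0,0],[0,0,0,0,0,0],[0,0,0,0,0,0],[0,0,0,0,0,0]]' 60
```

```text
time: 6.05
eef_pos: [0.6454, 0.1564, 0.0241]
tool_rot: [-0.007, 0.707, 0.006, 0.707]
ft_force: [-0.2, 0.0, -1.2]
gripper_width: 0.0239
time: 6.38
eef_pos: [0.6459, 0.1567, 0.0242]
tool_rot: [-0.006, 0.706, 0.006, 0.708]
ft_force: [0.4, -0.2, 0.5]
gripper_width: 0.0458
```

```bash
python3 -m crank '[[-40,0,0,0,0,0],[-38,0,0,0,0,0],[0,-28,-26,0,0,0],[0,-28,-26,0,0,0],[0,-28,-26,0,0,0]]' 75; python3 - <<'E'
from h import *
plan(.462,-.043,.11,2)
p,d=camera("top");W=world("top",d);np.savez("pics/top2.npz",p=p,d=d,W=W);cv2.imwrite("pics/top2.png",p[:,:,::-1])
for k in masks_of("top","ssd"): m=k["region"]&(d>0);print(k["score"],k["box"],rect(W,m),rect(W,m&(W[...,2]>.019)),np.median(W[m],0))
E
```

```text
time: 6.8
eef_pos: [0.5722, 0.078, 0.1036]
tool_rot: [-0.007, 0.705, 0.011, 0.709]
ft_force: [0.0, -0.6, -0.4]
gripper_width: 0.0745
t 6.8 pos [0.5722 0.078  0.1036] jaw yaw 1.5 xdown [ 0.006  0.005 -1.   ] w 74.5 F [ 0.  -0.6 -0.4] j7 -0.47
shift in current tool mm [  -7.7 -118.  -113.4] in final tool [  -6.4 -117.1 -114.4] rotvec [-0.0085  0.0057 -0.0052]
```

View pics/top2.png

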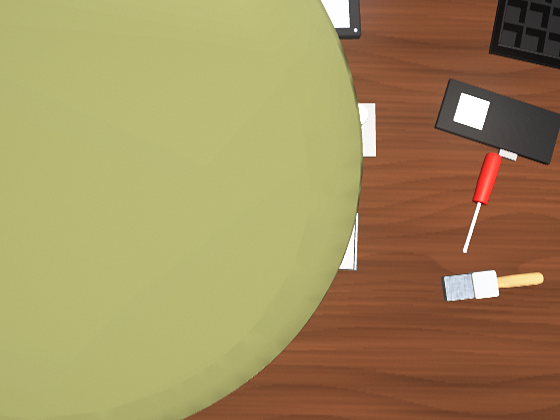

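The arm blocks the top view, so I continue to the sink.

```bash
python3 -m crank '[[0,-26,-26,-0.008,0.005,-0.005],[0,-28,-28,0,0,0],[0,-28,-28,0,0,0],[0,-14,-14,0,0,0],[0,0,0,0,0,0]]'; python3 - <<'E'
from h import *
plan(.462,-.043,.11,2)
wshot("w3",["sink"])
p,d=camera("side");cv2.imwrite("pics/side3.png",p[:,:,::-1])
E
```

```text
time: 7.32
eef_pos: [0.473, -0.0273, 0.1035]
tool_rot: [-0.012, 0.708, 0.009, 0.706]
ft_force: [-0.6, -0.7, 0.2]
gripper_width: 0.0751
t 7.32 pos [ 0.473  -0.0273  0.1035] jaw yaw 1.7 xdown [-0.004 -0.004 -1.   ] w 75.1 F [-0.6 -0.7  0.2] j7 -0.37
shift in current tool mm [ -6.4 -15.4 -11.5] in final tool [ -6.5 -15.3 -11.6] rotvec [-0.0058 -0.004   0.0034]
```

View pics/w3.png

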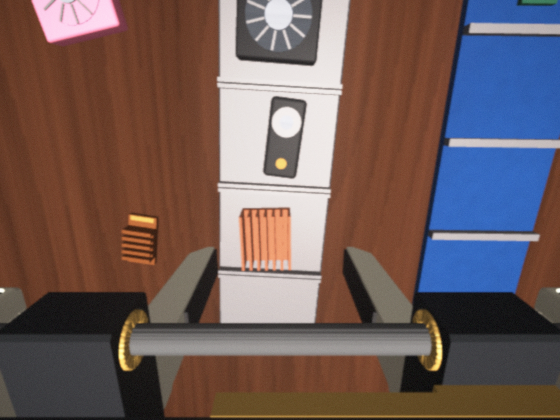

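View pics/side3.png

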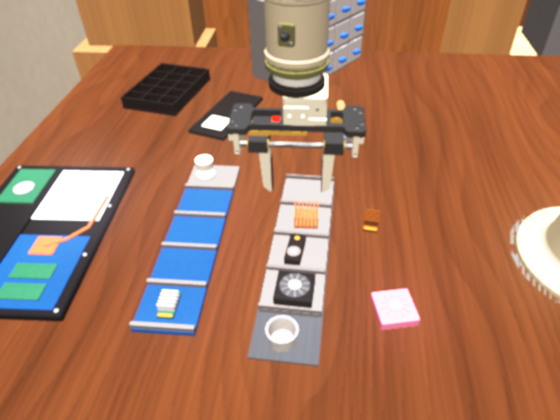

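The side view shows the ssd in the leftmost blue bay at (168,302). In the wrist view the sink is at (266,240). I move above the sink.

```bash
python3 -m crank '[[0,-17,-12,-0.008,-0.004,0.003],[10,0,0,0,0,0],[0,0,0,0,0,0]]'; python3 - <<'E'
from h import *
plan(.4617,-.0425,.06,2)
wshot("w4",["sink"])
E
```

```text
time: 7.72
eef_pos: [0.4722, -0.0365, 0.0939]
tool_rot: [-0.015, 0.703, 0.018, 0.711]
ft_force: [0.5, 0.8, 0.1]
gripper_width: 0.0751
t 7.72 pos [ 0.4722 -0.0365  0.0939] jaw yaw 2.7 xdown [ 0.011  0.005 -1.   ] w 75.1 F [0.5 0.8 0.1] j7 -0.35
shift in current tool mm [ 33.8  -5.7 -11.1] in final tool [ 33.9  -5.7 -10.7] rotvec [ 0.0116  0.0113 -0.0048]
sink 0.69 [264. 235.  59.  66.] [0.0156 0.0205 0.0357] [ 0.4605 -0.039   0.0205] (array([ 0.4605, -0.0474,  0.0461,  0.0571]), 2.7) tops (array([ 0.4611, -0.0422,  0.0402,  0.0463]), 2.0)
```

```bash
python3 -m crank '[[20,-6,-13,0.011,0.011,-0.005],[15,0,0,0,0,0],[0,0,0,0,0,0]]'; python3 - <<'E'
from h import *
plan(.4613,-.0423,.0265,2)
E
```

```text
time: 8.07
eef_pos: [0.4634, -0.0405, 0.06]
tool_rot: [-0.014, 0.705, 0.014, 0.709]
ft_force: [-0.2, 0.5, 0.3]
gripper_width: 0.0753
t 8.07 pos [ 0.4634 -0.0405  0.06  ] jaw yaw 2.2 xdown [ 0.005  0.    -1.   ] w 75.3 F [-0.2  0.5  0.3] j7 -0.39
shift in current tool mm [33.5 -1.7 -2.3] in final tool [33.5 -1.8 -2.2] rotvec [0.0036 0.0053 0.0001]
```

```bash
python3 -m crank '[[18,-2,-3,0.004,0.005,0],[12,0,0,0,0,0],[0,0,0,0,0,0]]'; python3 - <<'E'
from h import *
plan(.4613,-.0423,.0265,2)
E
```

```text
time: 8.32
eef_pos: [0.4636, -0.0402, 0.0305]
tool_rot: [-0.013, 0.706, 0.014, 0.708]
ft_force: [1.0, 0.0, -0.6]
gripper_width: 0.0749
t 8.32 pos [ 0.4636 -0.0402  0.0305] jaw yaw 2.2 xdown [ 0.003  0.    -1.   ] w 74.9 F [ 1.   0.  -0.6] j7 -0.41
shift in current tool mm [ 4.  -2.  -2.4] in final tool [ 4.  -2.  -2.4] rotvec [ 0.003   0.003  -0.0003]
```

```bash
python3 -m crank '[[4,-3,-3,0.003,0.003,0],[0,0,0,0,0,0]]'; python3 - <<'E'
from h import *
plan(.4613,-.0423,.0265,2)
E
```

```text
time: 8.48
eef_pos: [0.4617, -0.0423, 0.0272]
tool_rot: [-0.013, 0.707, 0.013, 0.707]
ft_force: [-0.2, -0.7, 0.3]
gripper_width: 0.0749
t 8.48 pos [ 0.4617 -0.0423  0.0272] jaw yaw 2.1 xdown [ 0.  0. -1.] w 74.9 F [-0.2 -0.7  0.3] j7 -0.41
shift in current tool mm [ 0.7  0.  -0.4] in final tool [ 0.7  0.  -0.4] rotvec [ 0.0018  0.0003 -0.0003]
```

```bash
python3 -m crank '[[0.7,0,0,0,0,0],[0,0,0,0,0,0],[0,0,0,0,0,0],[0,0,0,0,0,0],[0,0,0,0,0,0]]' 20 25;python3 -m crank '[[0,0,0,0,0,0],[0,0,0,0,0,0]]' ; python3 - <<'E'
from h import *
plan(.6457,.0785,.1,1)
E
```

```text
time: 8.9
eef_pos: [0.4633, -0.0424, 0.0291]
tool_rot: [-0.013, 0.706, 0.013, 0.708]
ft_force: [0.0, 0.7, -0.4]
gripper_width: 0.0463
time: 9.07
eef_pos: [0.4633, -0.0425, 0.0295]
tool_rot: [-0.013, 0.705, 0.013, 0.709]
ft_force: [0.1, -0.2, -0.5]
gripper_width: 0.0397
t 9.07 pos [ 0.4633 -0.0425  0.0295] jaw yaw 2.1 xdown [ 0.005  0.001 -1.   ] w 39.7 F [ 0.1 -0.2 -0.5] j7 -0.41
shift in current tool mm [-69.6 114.4 186.9] in final tool [-70.5 117.8 184.5] rotvec [ 0.0184  0.0046 -0.0004]
```

```bash
python3 -m crank '[[-35,0,0,0,0,0],[-38,5,8,0,0,0],[0,18,30,0.009,0.004,0],[0,18,30,0.009,0,0],[0,18,30,0,0,0]]'; python3 - <<'E'
from h import *
plan(.6457,.0785,.09,1)
E
```

```text
time: 9.48
eef_pos: [0.5533, 0.0149, 0.1032]
tool_rot: [-0.004, 0.712, 0.002, 0.702]
ft_force: [0.8, -0.3, -1.6]
gripper_width: 0.0397
t 9.48 pos [0.5533 0.0149 0.1032] jaw yaw 0.5 xdown [-0.014 -0.003 -1.   ] w 39.7 F [ 0.8 -0.3 -1.6] j7 -0.42
shift in current tool mm [11.7 62.8 93.2] in final tool [13.2 62.  93.5] rotvec [-0.0081 -0.014   0.0028]
```

```bash
python3 -m crank '[[0,18,29,-0.008,-0.014,0.002],[0,18,29,0,0,0],[0,14,20,0,0,0],[0,0,0,0,0,0],[0,0,0,0,0,0]]'; python3 - <<'E'
from h import *
plan(.6457,.0785,.06,1)
p,d,W=wshot("w5",["sink"])
E
```

```text
time: 9.9
eef_pos: [0.6393, 0.0734, 0.1034]
tool_rot: [-0.006, 0.705, 0.008, 0.709]
ft_force: [-1.0, 1.2, -0.3]
gripper_width: 0.0396
t 9.9 pos [0.6393 0.0734 0.1034] jaw yaw 1.1 xdown [ 0.005  0.003 -1.   ] w 39.6 F [-1.   1.2 -0.3] j7 -0.45
shift in current tool mm [43.4  4.8  6.3] in final tool [43.4  5.   6.5] rotvec [ 0.0024  0.0054 -0.0028]
sink 0.87 [280. 265.  80.  92.] [0.09   0.0972 0.1097] [0.6389 0.0776 0.0972] (array([0.6404, 0.0376, 0.1216, 0.0544]), -5.6) tops (array([0.639 , 0.0735, 0.0401, 0.0465]), 1.2)
```

View pics/w5.png

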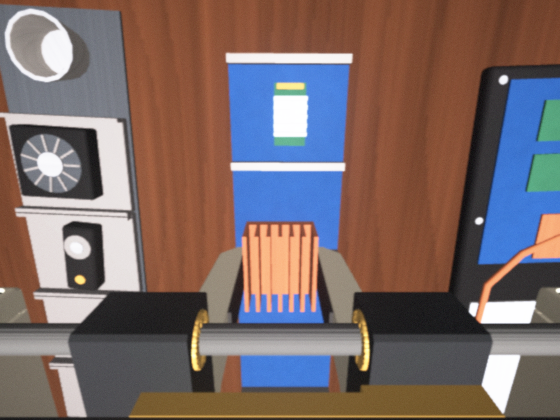

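The wrist view shows the ssd centred in its bay at (290,114) and the sink level in the hand at (280,265), with no offset from the TCP. I lower it.

```bash
python3 -m crank '[[20,6,7,0.002,0.005,-0.003],[20,0,0,0,0,0],[0,0,0,0,0,0],[0,0,0,0,0,0]]'; python3 - <<'E'
from h import *
plan(.6458,.0785,.027,1)
E
```

```text
time: 10.33
eef_pos: [0.6421, 0.0746, 0.0635]
tool_rot: [-0.006, 0.708, 0.004, 0.706]
ft_force: [0.6, -0.2, -0.6]
gripper_width: 0.0398
t 10.33 pos [0.6421 0.0746 0.0635] jaw yaw 0.8 xdown [-0.002 -0.003 -1.   ] w 39.8 F [ 0.6 -0.2 -0.6] j7 -0.47
shift in current tool mm [36.5  4.   3.8] in final tool [36.5  3.9  3.8] rotvec [-0.0037 -0.0023  0.0032]
```

```bash
python3 -m crank '[[18,6,6,-0.004,-0.002,0.003],[14,0,0,0,0,0],[0,0,0,0,0,0],[0,0,0,0,0,0]]'; python3 - <<'E'
from h import *
plan(.6458,.0785,.027,1)
E
```

```text
time: 10.67
eef_pos: [0.6467, 0.0773, 0.0335]
tool_rot: [-0.006, 0.707, 0.005, 0.707]
ft_force: [0.5, 0.2, -0.6]
gripper_width: 0.0396
t 10.67 pos [0.6467 0.0773 0.0335] jaw yaw 0.9 xdown [-0.    -0.002 -1.   ] w 39.6 F [ 0.5  0.2 -0.6] j7 -0.49
shift in current tool mm [ 6.5  1.2 -0.8] in final tool [ 6.5  1.2 -0.8] rotvec [-0.0025 -0.0003  0.0019]
```

```bash
python3 -m crank '[[6,2,-1,-0.002,0,0.002],[0,0,0,0,0,0],[2,0,0,0,0,0],[0,0,0,0,0,0]]'; python3 - <<'E'
from h import *
plan(.6458,.0785,.027,1)
E
```

```text
time: 11.0
eef_pos: [0.6455, 0.0783, 0.0273]
tool_rot: [-0.006, 0.707, 0.006, 0.708]
ft_force: [-0.8, -0.2, -1.2]
gripper_width: 0.0396
t 11.0 pos [0.6455 0.0783 0.0273] jaw yaw 0.9 xdown [ 0.001 -0.    -1.   ] w 39.6 F [-0.8 -0.2 -1.2] j7 -0.49
shift in current tool mm [0.3 0.2 0.3] in final tool [0.3 0.2 0.3] rotvec [-0.0016  0.0013  0.0001]
```

```bash
python3 -m crank '[[1.2,0,0,0,0.001,0],[0,0,0,0,0,0],[0,0,0,0,0,0]]'; python3 - <<'E'
from h import *
plan(.6458,.0785,.027,1)
E
```

```text
time: 11.25
eef_pos: [0.646, 0.0783, 0.027]
tool_rot: [-0.006, 0.707, 0.006, 0.708]
ft_force: [0.1, -0.3, -1.1]
gripper_width: 0.0396
t 11.25 pos [0.646  0.0783 0.027 ] jaw yaw 0.9 xdown [ 0.002 -0.    -1.   ] w 39.6 F [ 0.1 -0.3 -1.1] j7 -0.49
shift in current tool mm [-0.   0.2 -0.2] in final tool [-0.   0.2 -0.2] rotvec [-0.0017  0.0015  0.    ]
```

```bash
python3 -m crank '[[1.5,0,0,0,0.001,0],[0,0,0,0,0,0],[0,0,0,0,0,0]]'; python3 -m crank '[[0,0,0,0,0,0],[0,0,0,0,0,0],[0,0,0,0,0,0],[0,0,0,0,0,0]]' 70
python3 -m crank '[[-30,0,0,0,0,0],[-38,0,0,0,0,0],[0,-6,-35,0,0,0],[0,-6,-35,0,0,0],[0,-6,-35,0,0,0]]' 60; python3 - <<'E'
from h import *
plan(.4757,.0385,.1,-5)
E
```

```text
time: 11.5
eef_pos: [0.6464, 0.0784, 0.0269]
tool_rot: [-0.006, 0.707, 0.006, 0.708]
ft_force: [-0.1, -0.4, -0.3]
gripper_width: 0.0398
time: 11.83
eef_pos: [0.6466, 0.0785, 0.0267]
tool_rot: [-0.006, 0.706, 0.006, 0.708]
ft_force: [0.1, -0.0, 0.4]
gripper_width: 0.0618
time: 12.25
eef_pos: [0.5463, 0.0608, 0.0959]
tool_rot: [-0.004, 0.704, 0.007, 0.71]
ft_force: [0.7, -0.5, 0.7]
gripper_width: 0.0598
t 12.25 pos [0.5463 0.0608 0.0959] jaw yaw 0.9 xdown [ 0.008  0.003 -1.   ] w 59.8 F [ 0.7 -0.5  0.7] j7 -0.5
shift in current tool mm [ -4.7 -21.2 -70.9] in final tool [ -4.1 -28.3 -68.4] rotvec [ 0.1026  0.0076 -0.0036]
```

```bash
python3 -m crank '[[-3,-11,-32,0.05,0.007,-0.003],[0,-10,-30,0.05,0,0],[0,0,-5,0,0,0],[0,0,0,0,0,0]]'; python3 - <<'E'
from h import *
plan(.4757,.0390,.06,-5)
wshot("w6",["speaker","sink","fan"])
E
```

```text
time: 12.58
eef_pos: [0.4684, 0.0379, 0.0999]
tool_rot: [0.031, 0.708, -0.032, 0.705]
ft_force: [0.6, 0.4, -0.1]
gripper_width: 0.0603
t 12.58 pos [0.4684 0.0379 0.0999] jaw yaw -5.1 xdown [-0.004 -0.001 -1.   ] w 60.3 F [ 0.6  0.4 -0.1] j7 -0.59
shift in current tool mm [39.8  1.9  7.3] in final tool [39.9  1.8  7.1] rotvec [-0.0017 -0.0035  0.0018]
speaker 0.84 [287. 217.  37.  73.] [0.0191 0.0271 0.0288] [0.4738 0.0423 0.0271] (array([0.4734, 0.0371, 0.0622, 0.0292]), -5.7) tops (array([0.4734, 0.0392, 0.0581, 0.026 ]), -5.9)
speaker 0.35 [282. 293. 101.  62.] [0.0101 0.0111 0.0186] [ 0.4663 -0.0351  0.0111] (array([ 0.4652, -0.0351,  0.0662,  0.0914]), -1.9) tops (array([ 0.4657, -0.0355,  0.0657,  0.0902]), -1.6)
sink 0.62 [513. 153.  83.  71.] [0.0128 0.0296 0.0326] [0.6395 0.0801 0.0296] (array([0.6553, 0.0754, 0.062 , 0.0521]), 0.2) tops (array([0.6461, 0.078 , 0.0428, 0.0464]), 0.9)
fan 0.6 [270. 121.  78.  80.] [0.0261 0.0275 0.0293] [0.4675 0.1196 0.0275] (array([0.468 , 0.1168, 0.0566, 0.0578]), -2.5) tops (array([0.4672, 0.1181, 0.054 , 0.0561]), -2.5)
fan 0.57 [ 79. 116. 107.  96.] [0.0084 0.0165 0.0183] [0.3283 0.1344 0.0165] (array([0.3243, 0.1327, 0.0546, 0.056 ]), 13.5) tops (array([0.3242, 0.1328, 0.0547, 0.0559]), 13.4)
```

View pics/w6.png

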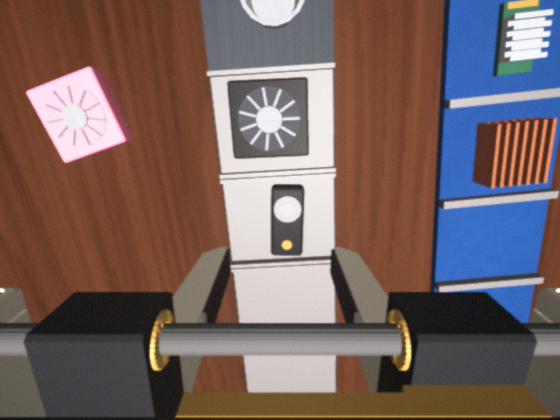

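The wrist view shows the speaker at (287,219), the sink and ssd in the blue rack, and the fan at (269,118). The speaker measures (0.4735, 0.0392) with yaw -5.7°, and its size matches.

```bash
python3 -m crank '[[20,2,7,0.01,-0.003,0.002],[18,0,0,0,0,0],[0,0,0,0,0,0]]'; python3 - <<'E'
from h import *
plan(.4735,.0392,.0265,-5.7)
E
```

```text
time: 13.03
eef_pos: [0.4842, 0.0414, 0.0608]
tool_rot: [0.036, 0.704, -0.033, 0.709]
ft_force: [-0.8, -0.3, -0.1]
gripper_width: 0.0599
t 13.03 pos [0.4842 0.0414 0.0608] jaw yaw -5.6 xdown [ 0.008  0.003 -1.   ] w 59.9 F [-0.8 -0.3 -0.1] j7 -0.62
shift in current tool mm [ 34.2  -3.4 -10.6] in final tool [ 34.3  -3.3 -10.4] rotvec [ 0.0011  0.0072 -0.004 ]
```

```bash
python3 -m crank '[[5,-4,-11,0.001,0.007,-0.004],[15,0,0,0,0,0],[0,0,0,0,0,0]]'; python3 - <<'E'
from h import *
plan(.4735,.0392,.0265,-5.7)
E
```

```text
time: 13.28
eef_pos: [0.4738, 0.039, 0.0399]
tool_rot: [0.035, 0.706, -0.035, 0.706]
ft_force: [-1.2, 0.6, 0.3]
gripper_width: 0.0601
t 13.28 pos [0.4738 0.039  0.0399] jaw yaw -5.7 xdown [ 0.  0. -1.] w 60.1 F [-1.2  0.6  0.3] j7 -0.64
shift in current tool mm [13.4  0.2 -0.3] in final tool [13.4  0.2 -0.3] rotvec [ 0.0008  0.     -0.0002]
```

```bash
python3 -m crank '[[13,0,0,0,0,0],[0,0,0,0,0,0],[0,0,0,0,0,0]]'; python3 - <<'E'
from h import *
plan(.4735,.0392,.0265,-5.7)
E
```

```text
time: 13.53
eef_pos: [0.473, 0.0388, 0.0279]
tool_rot: [0.034, 0.707, -0.035, 0.706]
ft_force: [-0.3, -0.0, -0.3]
gripper_width: 0.0598
t 13.53 pos [0.473  0.0388 0.0279] jaw yaw -5.6 xdown [-0.001 -0.001 -1.   ] w 59.8 F [-0.3 -0.  -0.3] j7 -0.65
shift in current tool mm [1.4 0.4 0.5] in final tool [1.4 0.4 0.5] rotvec [ 0.0014 -0.0014  0.0008]
```

```bash
python3 -m crank '[[1.6,0,0,0,0,0],[0,0,0,0,0,0],[0,0,0,0,0,0],[0,0,0,0,0,0],[0,0,0,0,0,0]]' 5 20;python3 -m crank '[[0,0,0,0,0,0],[0,0,0,0,0,0]]' ; python3 - <<'E'
from h import *
plan(.647,.0003,.1,1)
E
```

```text
time: 13.95
eef_pos: [0.4738, 0.0386, 0.0294]
tool_rot: [0.035, 0.706, -0.035, 0.707]
ft_force: [-0.0, -0.5, -0.5]
gripper_width: 0.0313
time: 14.12
eef_pos: [0.474, 0.0386, 0.0298]
tool_rot: [0.035, 0.705, -0.035, 0.707]
ft_force: [-0.7, -0.5, -0.7]
gripper_width: 0.0259
t 14.12 pos [0.474  0.0386 0.0298] jaw yaw -5.7 xdown [ 0.002 -0.    -1.   ] w 25.9 F [-0.7 -0.5 -0.7] j7 -0.65
shift in current tool mm [-69.8 -21.  176.1] in final tool [-70.2 -41.3 172.3] rotvec [-1.163e-01  2.200e-03  1.000e-04]
```

```bash
python3 -m crank '[[-35,0,0,0,0,0],[-38,0,5,0,0,0],[0,-5,34,-0.04,0.002,0],[0,-6,34,-0.04,0,0],[0,-8,34,-0.035,0,0]]'; python3 - <<'E'
from h import *
plan(.647,.0003,.1,1)
E
```

```text
time: 14.53
eef_pos: [0.5742, 0.0147, 0.1047]
tool_rot: [-0.01, 0.711, 0.009, 0.703]
ft_force: [1.1, 0.5, -0.8]
gripper_width: 0.026
t 14.53 pos [0.5742 0.0147 0.1047] jaw yaw 1.5 xdown [-0.012 -0.003 -1.   ] w 26.0 F [ 1.1  0.5 -0.8] j7 -0.41
shift in current tool mm [  3.9 -16.4  72.5] in final tool [  4.7 -15.7  72.6] rotvec [ 0.0094 -0.0116  0.0026]
```

```bash
python3 -m crank '[[0,-6,30,0.009,-0.01,0.002],[0,-5,28,0,0,0],[0,0,0,0,0,0],[0,0,0,0,0,0]]'; python3 - <<'E'
from h import *
plan(.647,.0003,.06,1)
p,d,W=wshot("w7",["speaker"])
E
```

```text
time: 14.87
eef_pos: [0.6416, 0.0007, 0.1051]
tool_rot: [-0.005, 0.705, 0.005, 0.709]
ft_force: [-0.4, -0.7, 0.4]
gripper_width: 0.0255
t 14.87 pos [0.6416 0.0007 0.1051] jaw yaw 0.8 xdown [ 0.005 -0.    -1.   ] w 25.5 F [-0.4 -0.7  0.4] j7 -0.36
shift in current tool mm [45.1 -0.5  5.2] in final tool [45.1 -0.5  5.4] rotvec [-0.003   0.0046  0.0003]
speaker 0.69 [280. 258.  45.  96.] [0.0981 0.1025 0.1043] [0.6414 0.0062 0.1025] (array([0.6382, 0.0012, 0.0322, 0.0581]), 0.6) tops (array([0.6416, 0.0012, 0.0257, 0.058 ]), 0.2)
```

View pics/w7.png

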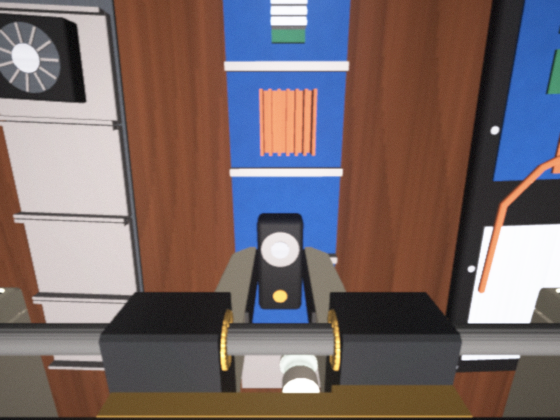

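The speaker sits straight in the hand at (280,260), and the sink is centred in its bay at (288,122). I lower the speaker.

```bash
python3 -m crank '[[20,-0.5,6,-0.003,0.004,0],[20,0,0,0,0,0],[0,0,0,0,0,0],[15,0,0,0,0,0],[0,0,0,0,0,0]]'; python3 - <<'E'
from h import *
plan(.647,.0,.0270,1)
E
```

```text
time: 15.38
eef_pos: [0.6418, 0.0024, 0.0505]
tool_rot: [-0.008, 0.708, 0.007, 0.706]
ft_force: [-0.4, 0.8, -0.2]
gripper_width: 0.0257
t 15.38 pos [0.6418 0.0024 0.0505] jaw yaw 1.3 xdown [-0.003 -0.001 -1.   ] w 25.7 F [-0.4  0.8 -0.2] j7 -0.39
shift in current tool mm [23.5 -2.5  5.2] in final tool [23.5 -2.5  5.1] rotvec [ 0.0044 -0.003   0.001 ]
```

```bash
python3 -m crank '[[10,-3,7,0.004,-0.003,0.001],[7,0,0,0,0,0],[0,0,0,0,0,0]]'; python3 - <<'E'
from h import *
plan(.647,.0,.0270,1)
E
```

```text
time: 15.63
eef_pos: [0.649, 0.0002, 0.0349]
tool_rot: [-0.007, 0.707, 0.007, 0.708]
ft_force: [-0.3, -0.4, 0.5]
gripper_width: 0.0254
t 15.63 pos [6.49e-01 2.00e-04 3.49e-02] jaw yaw 1.1 xdown [ 0.001  0.    -1.   ] w 25.4 F [-0.3 -0.4  0.5] j7 -0.39
shift in current tool mm [ 7.9 -0.2 -2. ] in final tool [ 7.9 -0.2 -2. ] rotvec [ 0.0015  0.0012 -0.    ]
```

```bash
python3 -m crank '[[6.5,0,-2.5,0.001,0.001,0],[0,0,0,0,0,0],[2,0,0,0,0,0],[0,0,0,0,0,0]]'; python3 - <<'E'
from h import *
plan(.647,.0,.0268,1)
E
```

```text
time: 15.97
eef_pos: [0.6469, 0.0, 0.027]
tool_rot: [-0.006, 0.706, 0.006, 0.708]
ft_force: [0.4, -0.2, -0.1]
gripper_width: 0.0258
t 15.97 pos [0.6469 0.     0.027 ] jaw yaw 1.0 xdown [ 0.002  0.    -1.   ] w 25.8 F [ 0.4 -0.2 -0.1] j7 -0.4
shift in current tool mm [ 0.2 -0.1  0.1] in final tool [ 0.2 -0.1  0.1] rotvec [0.0001 0.0018 0.    ]
```

```bash
python3 -m crank '[[1,0,0,0,0.001,0],[0,0,0,0,0,0],[1,0,0,0,0,0],[0,0,0,0,0,0]]'; python3 - <<'E'
from h import *
plan(.647,.0,.0268,1)
E
```

```text
time: 16.3
eef_pos: [0.6475, 0.0001, 0.0269]
tool_rot: [-0.006, 0.706, 0.006, 0.708]
ft_force: [0.2, 0.1, 0.5]
gripper_width: 0.0259
t 16.3 pos [6.475e-01 1.000e-04 2.690e-02] jaw yaw 1.0 xdown [ 0.003 -0.    -1.   ] w 25.9 F [0.2 0.1 0.5] j7 -0.4
shift in current tool mm [ 0.1 -0.1 -0.5] in final tool [ 0.1 -0.1 -0.5] rotvec [0.     0.0026 0.0003]
```

```bash
python3 -m crank '[[1.8,0,0,0,0.002,0],[0,0,0,0,0,0]]'; python3 -m crank '[[0,0,0,0,0,0],[0,0,0,0,0,0],[0,0,0,0,0,0],[0,0,0,0,0,0]]' 60
python3 -m crank '[[-30,0,0,0,0,0],[-38,0,0,0,0,0],[0,19,-33,0,0,0],[0,19,-33,0,0,0],[0,19,-33,0,0,0]]' 90; python3 - <<'E'
from h import *
plan(.467,.118,.1,-2.3)
E
```

```text
time: 16.47
eef_pos: [0.6479, 0.0001, 0.0269]
tool_rot: [-0.006, 0.706, 0.006, 0.708]
ft_force: [-0.6, -0.5, -1.1]
gripper_width: 0.0255
time: 16.8
eef_pos: [0.6481, 0.0002, 0.0267]
tool_rot: [-0.006, 0.706, 0.006, 0.708]
ft_force: [0.0, -0.1, 0.3]
gripper_width: 0.0479
time: 17.22
eef_pos: [0.5522, 0.0522, 0.0949]
tool_rot: [-0.003, 0.705, 0.002, 0.709]
ft_force: [-0.1, 1.7, -0.0]
gripper_width: 0.0808
t 17.22 pos [0.5522 0.0522 0.0949] jaw yaw 0.4 xdown [ 0.006 -0.    -1.   ] w 80.8 F [-0.1  1.7 -0. ] j7 -0.51
shift in current tool mm [ -5.6  66.4 -84.7] in final tool [ -5.1  62.3 -87.8] rotvec [0.0475 0.0057 0.0003]
```

```bash
python3 -m crank '[[-3,23,-29,0.025,0.006,0],[0,22,-29,0.022,0,0],[0,8,-10,0,0,0],[0,0,0,0,0,0]]'; python3 - <<'E'
from h import *
plan(.467,.118,.06,-2.3)
wshot("w8",["fan","speaker"])
E
```

```text
time: 17.55
eef_pos: [0.4749, 0.1099, 0.0985]
tool_rot: [0.013, 0.708, -0.013, 0.706]
ft_force: [0.5, -0.1, -0.0]
gripper_width: 0.09
t 17.55 pos [0.4749 0.1099 0.0985] jaw yaw -2.2 xdown [-0.004  0.    -1.   ] w 90.0 F [ 0.5 -0.1 -0. ] j7 -0.69
shift in current tool mm [38.5  7.8 -8.1] in final tool [38.5  7.7 -8.3] rotvec [ 0.0023 -0.0035 -0.0001]
fan 0.91 [271. 213.  72.  65.] [0.0251 0.0275 0.0292] [0.4669 0.1218 0.0275] (array([0.4666, 0.1177, 0.0559, 0.0605]), -2.2) tops (array([0.467 , 0.1186, 0.0537, 0.0561]), -2.5)
fan 0.65 [ 94. 199.  95.  82.] [0.0059 0.0164 0.0183] [0.3285 0.1353 0.0164] (array([0.3179, 0.1295, 0.069 , 0.0604]), 13.0) tops (array([0.3241, 0.1329, 0.0551, 0.056 ]), 13.1)
fan 0.58 [489. 204. 142. 219.] [0.0063 0.0081 0.0162] [0.6289 0.1328 0.0081] (array([0.6174, 0.1078, 0.1593, 0.1851]), 6.4) tops (array([0.6444, 0.1174, 0.0921, 0.1627]), 0.8)
speaker 0.39 [239. 408.  18.  15.] [0.0103 0.0114 0.0194] [ 0.4248 -0.0963  0.0114] (array([ 0.4249, -0.094 ,  0.0303,  0.0119]), -6.6) tops (array([ 0.4265, -0.0807,  0.0033,  0.0118]), -1.5)
```

View pics/w8.png

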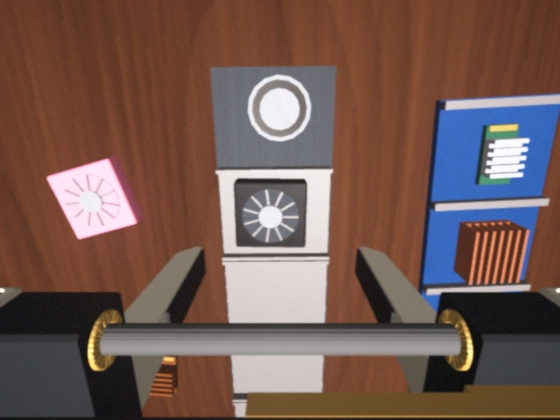

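The wrist view shows the black fan at (270,213), measured at (0.467, 0.1185) with yaw -2.4°. The pink look-alike at (92,200) stays clear.

```bash
python3 -m crank '[[20,9,-9,0.003,-0.003,0],[18,0,0,0,0,0],[0,0,0,0,0,0]]'; python3 - <<'E'
from h import *
plan(.467,.1185,.027,-2.4)
E
```

```text
time: 17.95
eef_pos: [0.4756, 0.1141, 0.0598]
tool_rot: [0.019, 0.704, -0.018, 0.71]
ft_force: [0.1, 0.1, 1.0]
gripper_width: 0.09
t 17.95 pos [0.4756 0.1141 0.0598] jaw yaw -3.0 xdown [ 0.008  0.    -1.   ] w 90.0 F [0.1 0.1 1. ] j7 -0.75
shift in current tool mm [32.7  3.9 -9.1] in final tool [32.8  4.  -8.8] rotvec [-0.0101  0.0076 -0.0008]
```

```bash
python3 -m crank '[[5,4.5,-10,-0.01,0.007,0],[15,0,0,0,0,0],[0,0,0,0,0,0]]'; python3 - <<'E'
from h import *
plan(.467,.1185,.027,-2.4)
E
```

```text
time: 18.2
eef_pos: [0.4679, 0.1174, 0.039]
tool_rot: [0.016, 0.707, -0.016, 0.707]
ft_force: [-1.1, 0.7, 0.2]
gripper_width: 0.0897
t 18.2 pos [0.4679 0.1174 0.039 ] jaw yaw -2.6 xdown [ 0.001  0.    -1.   ] w 89.7 F [-1.1  0.7  0.2] j7 -0.77
shift in current tool mm [12.   1.1 -0.9] in final tool [12.   1.1 -0.9] rotvec [-0.0037  0.0007 -0.0003]
```

```bash
python3 -m crank '[[12,1.5,-1,-0.003,0,0],[0,0,0,0,0,0],[0,0,0,0,0,0]]'; python3 - <<'E'
from h import *
plan(.467,.1185,.027,-2.4)
E
```

```text
time: 18.45
eef_pos: [0.4677, 0.1179, 0.028]
tool_rot: [0.016, 0.707, -0.016, 0.707]
ft_force: [-0.7, 0.1, -0.4]
gripper_width: 0.0901
t 18.45 pos [0.4677 0.1179 0.028 ] jaw yaw -2.5 xdown [ 0. -0. -1.] w 90.1 F [-0.7  0.1 -0.4] j7 -0.77
shift in current tool mm [ 1.   0.5 -0.7] in final tool [ 1.   0.5 -0.7] rotvec [-0.0025  0.0004  0.0003]
```

```bash
python3 -m crank '[[2,0.5,-0.7,0,0,0],[0,0,0,0,0,0],[0,0,0,0,0,0],[0,0,0,0,0,0],[0,0,0,0,0,0]]' 35 25;python3 -m crank '[[0,0,0,0,0,0],[0,0,0,0,0,0]]' ; python3 - <<'E'
from h import *
plan(.648,-.0775,.1,1)
E
```

```text
time: 18.87
eef_pos: [0.4683, 0.118, 0.0288]
tool_rot: [0.016, 0.706, -0.016, 0.708]
ft_force: [0.2, 0.1, -0.6]
gripper_width: 0.0614
time: 19.03
eef_pos: [0.4684, 0.118, 0.0292]
tool_rot: [0.017, 0.706, -0.016, 0.708]
ft_force: [0.3, 0.1, -1.0]
gripper_width: 0.0554
t 19.03 pos [0.4684 0.118  0.0292] jaw yaw -2.6 xdown [ 0.004  0.001 -1.   ] w 55.4 F [ 0.3  0.1 -1. ] j7 -0.77
shift in current tool mm [ -70.2 -186.9  188.6] in final tool [ -70.8 -198.6  176.1] rotvec [-0.0635  0.0039 -0.0007]
```

```bash
python3 -m crank '[[-35,0,0,0,0,0],[-38,-5,5,0,0,0],[0,-28,28,-0.03,0.004,0],[0,-28,28,-0.03,0,0],[0,-28,28,0,0,0]]'; python3 - <<'E'
from h import *
plan(.648,-.078,.1,1)
E
```

```text
time: 19.45
eef_pos: [0.5524, 0.0329, 0.1042]
tool_rot: [-0.012, 0.71, 0.012, 0.704]
ft_force: [1.1, 0.8, -0.7]
gripper_width: 0.0558
t 19.45 pos [0.5524 0.0329 0.1042] jaw yaw 1.9 xdown [-0.008  0.    -1.   ] w 55.8 F [ 1.1  0.8 -0.7] j7 -0.46
shift in current tool mm [   3.4 -114.1   91.8] in final tool [   4.2 -112.6   93.6] rotvec [ 0.0163 -0.0078 -0.0005]
```

```bash
python3 -m crank '[[0,-28,25,0.01,-0.007,0],[0,-30,25,0.006,0,0],[0,-30,25,0,0,0],[0,-10,5,0,0,0],[0,0,0,0,0,0]]'; python3 - <<'E'
from h import *
plan(.648,-.078,.06,1)
p,d,W=wshot("w9",["fan"])
E
```

```text
time: 19.87
eef_pos: [0.6426, -0.077, 0.1045]
tool_rot: [-0.004, 0.706, 0.002, 0.708]
ft_force: [-0.4, -0.7, -1.0]
gripper_width: 0.0558
t 19.87 pos [ 0.6426 -0.077   0.1045] jaw yaw 0.5 xdown [ 0.004 -0.002 -1.   ] w 55.8 F [-0.4 -0.7 -1. ] j7 -0.27
shift in current tool mm [44.6 -0.9  5.2] in final tool [44.5 -1.1  5.3] rotvec [-0.0091  0.0037  0.0018]
fan 0.89 [280. 263. 102.  92.] [0.0969 0.1028 0.1045] [ 0.6423 -0.0718  0.1028] (array([ 0.651 , -0.1099,  0.0724,  0.1216]), 1.2) tops (array([ 0.6424, -0.0766,  0.0561,  0.0545]), 0.5)
fan 0.36 [285. 163. 127. 326.] [0.007  0.0082 0.0161] [0.6442 0.003  0.0082] (array([ 0.648 , -0.0521,  0.0936,  0.2716]), 1.2) tops (array([ 0.647 , -0.0517,  0.09  ,  0.2694]), 0.8)
```

View pics/w9.png

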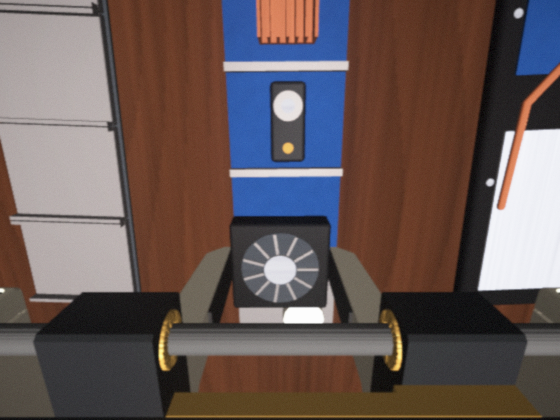

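The fan is level in the hand at (280,262) and the speaker is centred in its bay at (288,122). The jar is clear, so I lower the fan.

```bash
python3 -m crank '[[20,-1,6,-0.009,0.004,0.002],[20,0,0,0,0,0],[0,0,0,0,0,0],[15,0,0,0,0,0],[0,0,0,0,0,0]]'; python3 - <<'E'
from h import *
plan(.648,-.078,.0265,1)
E
```

```text
time: 20.38
eef_pos: [0.6425, -0.0637, 0.0502]
tool_rot: [-0.01, 0.708, 0.013, 0.706]
ft_force: [-0.3, 0.4, -0.9]
gripper_width: 0.0556
t 20.38 pos [ 0.6425 -0.0637  0.0502] jaw yaw 1.8 xdown [-0.004  0.005 -1.   ] w 55.6 F [-0.3  0.4 -0.9] j7 -0.3
shift in current tool mm [ 23.6 -14.6   5.1] in final tool [ 23.7 -14.4   5.2] rotvec [ 0.0147 -0.0041 -0.0052]
```

```bash
python3 -m crank '[[0,-15,6,0.015,-0.004,-0.005],[0,0,0,0,0,0],[0,0,0,0,0,0]]'; python3 - <<'E'
from h import *
plan(.648,-.078,.0265,1)
E
```

```text
time: 20.63
eef_pos: [0.6489, -0.0753, 0.0529]
tool_rot: [-0.007, 0.707, 0.008, 0.707]
ft_force: [-0.6, 1.1, -0.6]
gripper_width: 0.0557
t 20.63 pos [ 0.6489 -0.0753  0.0529] jaw yaw 1.2 xdown [ 0.     0.001 -1.   ] w 55.7 F [-0.6  1.1 -0.6] j7 -0.29
shift in current tool mm [26.4 -2.7 -1. ] in final tool [26.4 -2.7 -1. ] rotvec [ 0.0039  0.0004 -0.0008]
```

```bash
python3 -m crank '[[10,-3,-1,0.004,0,0],[9,0,0,0,0,0],[0,0,0,0,0,0],[0,0,0,0,0,0]]'; python3 - <<'E'
from h import *
plan(.648,-.078,.0265,1)
E
```

```text
time: 20.97
eef_pos: [0.6488, -0.0791, 0.0347]
tool_rot: [-0.006, 0.706, 0.006, 0.708]
ft_force: [0.1, 0.5, -1.4]
gripper_width: 0.0557
t 20.97 pos [ 0.6488 -0.0791  0.0347] jaw yaw 0.9 xdown [ 0.004  0.    -1.   ] w 55.7 F [ 0.1  0.5 -1.4] j7 -0.3
shift in current tool mm [ 8.2  1.1 -0.8] in final tool [ 8.2  1.1 -0.8] rotvec [-0.0015  0.0038 -0.0003]
```

```bash
python3 -m crank '[[6.5,1.5,-1,-0.001,0.004,0],[0,0,0,0,0,0],[2,0,0,0,0,0],[0,0,0,0,0,0]]'; python3 - <<'E'
from h import *
plan(.648,-.078,.0265,1)
E
```

```text
time: 21.3
eef_pos: [0.6479, -0.0773, 0.0259]
tool_rot: [-0.006, 0.707, 0.006, 0.707]
ft_force: [0.8, 0.0, -1.5]
gripper_width: 0.0556
t 21.3 pos [ 0.6479 -0.0773  0.0259] jaw yaw 1.0 xdown [-0.001  0.    -1.   ] w 55.6 F [ 0.8  0.  -1.5] j7 -0.31
shift in current tool mm [-0.6 -0.7  0.1] in final tool [-0.6 -0.7  0.1] rotvec [-0.0003 -0.0005 -0.0001]
```

```bash
python3 -m crank '[[1,-0.7,0,0,0,0],[0,0,0,0,0,0],[1,0,0,0,0,0],[0,0,0,0,0,0]]'; python3 -m crank '[[0,0,0,0,0,0],[0,0,0,0,0,0],[0,0,0,0,0,0],[0,0,0,0,0,0]]' 85
python3 -m crank '[[-30,0,0,0,0,0],[-38,0,0,0,0,0],[-30,0,0,0,0,0],[0,0,0,0,0,0],[0,0,0,0,0,0]]'; python3 - <<'E'
from h import *
plan(.282,-.668,.2,1)
wshot("w10",["fan"])
E
```

```text
time: 21.63
eef_pos: [0.6483, -0.077, 0.0259]
tool_rot: [-0.006, 0.707, 0.006, 0.707]
ft_force: [-0.2, -0.5, -1.5]
gripper_width: 0.0559
time: 21.97
eef_pos: [0.6486, -0.077, 0.0254]
tool_rot: [-0.006, 0.707, 0.006, 0.707]
ft_force: [0.4, 1.0, 0.5]
gripper_width: 0.0775
time: 22.38
eef_pos: [0.6472, -0.0767, 0.1245]
tool_rot: [-0.006, 0.709, 0.007, 0.706]
ft_force: [-0.5, 0.6, -1.0]
gripper_width: 0.0849
t 22.38 pos [ 0.6472 -0.0767  0.1245] jaw yaw 1.1 xdown [-0.004  0.001 -1.   ] w 84.9 F [-0.5  0.6 -1. ] j7 -0.25
shift in current tool mm [ -74.7 -584.3 -376.4] in final tool [ -75.5 -584.8 -375.5] rotvec [ 0.001  -0.0041 -0.0012]
fan 0.93 [282. 212.  67.  64.] [0.0173 0.0243 0.0262] [ 0.6476 -0.0735  0.0243] (array([ 0.6477, -0.0798,  0.0605,  0.0609]), 1.5) tops (array([ 0.6479, -0.0763,  0.0562,  0.0533]), 1.3)
```

```bash
python3 -m crank '[[-10,-38,-5,0,0,0],[-5,-40,-6,0,0,0],[0,-40,-6,0,0,0],[0,-40,-6,0,0,0],[0,-40,-6,0,0,0]]'; python3 -m crank '[[0,-40,-8,0,0,0],[0,-40,-8,0,0,0],[0,-40,-8,0,0,0],[0,-40,-8,0,0,0],[0,0,0,0,0,0]]';python3 - <<'E'
from h import *
plan(.282,-.668,.2,1)
p,d=camera("top");W=world("top",d);np.savez("pics/top9.npz",p=p,d=d,W=W);cv2.imwrite("pics/top9.png",p[:,:,::-1])
for n in ["fan","speaker","sink","ssd"]:
  for k in masks_of("top",n)[:2]:
    m=k["region"]&(d>0);z=np.percentile(W[m][:,2],90)
    print(n,round(k["score"],2),np.round(k["box"]),rect(W,m),rect(W,m&(abs(W[...,2]-z)<.007)),z.round(4))
p,d=camera("side");cv2.imwrite("pics/side9.png",p[:,:,::-1])
E
```

```text
time: 22.9
eef_pos: [0.6237, -0.2661, 0.1321]
tool_rot: [-0.011, 0.711, 0.018, 0.703]
ft_force: [0.9, -0.5, -0.0]
gripper_width: 0.0853
time: 23.32
eef_pos: [0.5895, -0.4414, 0.1207]
tool_rot: [-0.007, 0.715, 0.015, 0.699]
ft_force: [-1.6, -1.8, -0.8]
gripper_width: 0.085
t 23.32 pos [ 0.5895 -0.4414  0.1207] jaw yaw 1.8 xdown [-0.022  0.011 -1.   ] w 85.0 F [-1.6 -1.8 -0.8] j7 0.31
shift in current tool mm [ -75.  -215.8 -316.3] in final tool [ -79.3 -221.2 -311.4] rotvec [ 0.0146 -0.0216 -0.0111]
fan 0.87 [308. 128.  33.  33.] (array([ 0.6496, -0.0779,  0.0572,  0.0542]), 1.1) (array([ 0.6497, -0.0772,  0.0571,  0.0528]), 1.1) 0.0264
fan 0.58 [174. 323.  41.  43.] (array([0.325 , 0.1334, 0.058 , 0.0603]), 12.2) (array([0.3256, 0.132 , 0.0541, 0.0562]), 13.6) 0.0184
speaker 0.85 [262. 128.  36.  20.] (array([ 6.492e-01, -3.000e-04,  2.630e-02,  5.550e-02]), 0.9) (array([ 6.492e-01, -3.000e-04,  2.630e-02,  5.550e-02]), 0.9) 0.026
speaker 0.67 [235. 234.  51.  55.] (array([0.471 , 0.036 , 0.0802, 0.0928]), -1.7) (array([0.4699, 0.036 , 0.0802, 0.0901]), -1.6) 0.0147
sink 0.64 [213. 124.  32.  26.] (array([0.6498, 0.0796, 0.0464, 0.0498]), 2.0) (array([0.6475, 0.0782, 0.0406, 0.0453]), 1.7) 0.0331
ssd 0.68 [292. 311.  27.  18.] (array([ 0.352 , -0.0556,  0.0457,  0.0236]), -7.3) (array([ 0.3519, -0.0565,  0.0278,  0.0233]), -7.1) 0.0181
ssd 0.62 [166. 126.  30.  16.] (array([0.6486, 0.1564, 0.0287, 0.0463]), 0.1) (array([0.6461, 0.1553, 0.0241, 0.0282]), 1.8) 0.0257
```

View pics/top9.png

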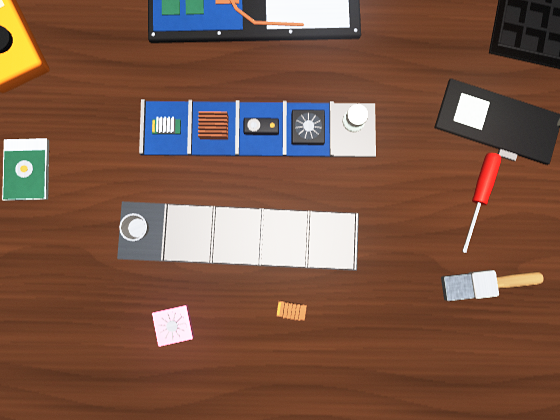

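View pics/side9.png

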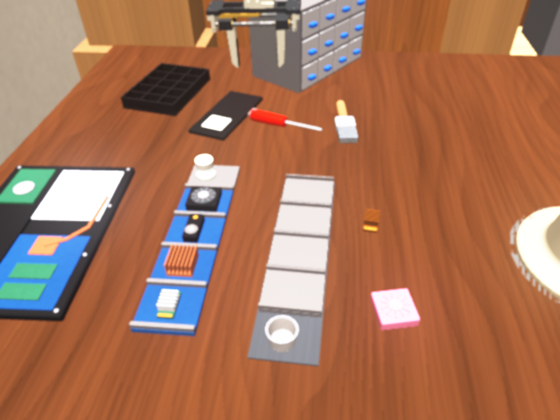

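In both views the order from left to right is ssd, sink, speaker, fan. All four are flat and centred within about 2 mm, and the strip rack is empty. I let the arm settle, then hand in.

```bash
python3 -m crank '[[-20,0,0,0,0,0],[0,0,0,0,0,0],[0,0,0,0,0,0],[0,0,0,0,0,0]]'; python3 -c "
from plant import r
print(r.hand_in())"
```

```text
time: 23.95
eef_pos: [0.5988, -0.4219, 0.1435]
tool_rot: [-0.013, 0.713, 0.025, 0.701]
ft_force: [0.0, 0.7, 0.4]
gripper_width: 0.0849
the job is handed in; nothing more can be done
None
```

I moved all four parts to the blue rebuild rack in reverse order and handed the job in at about 24 s. From left to right the rack now holds the ssd, heat sink, speaker and fan, so the fan, which was leftmost, is in the rightmost bay.

- **Placing:** each part was lowered to the bay floor before I opened the gripper.
- **Last checks:** the final top view put each part within about 2 mm of its bay centre and aligned with the rack to within about 1°. The side view showed them lying flat. The strip rack is empty, the cup, jar and both look-alikes were not moved, and the gripper is well clear.
- **Disagreements:** the top and wrist cameras differed by 1 to 2 mm, which is about the calibration accuracy. The heat sink was missed by the network in one wrist picture, and I measured it again before gripping.
- **Contact:** the fingertips briefly touched the ssd's cradle floor at about 5–7 N on the first descent. No reading came near the force limits.

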